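# Clamp a stretcher bar in the glue-up station

### The arm

A 6-joint arm with a two-finger parallel gripper is mounted at the origin on the work surface. World frame = base frame: x ahead of the robot, y to its left, z up, the work surface at z = 0. Lengths are in mm, angles in degrees, forces in N, time in s.
With the tool pointing down it reaches from about 350 to 850 mm from the base axis. Payload 8.1 kg.
Tool frame: the origin (TCP) lies between the finger pads; the fingertips stand ahead of it and the grasp point (between the pads) lies 2 mm behind it (nose_length is the z of the fingertips in the tool frame, in mm); z points along the fingers, y is the direction in which the jaws open and shut (so a half turn about z gives the same grasp; the last joint's range is limited). The gripper opens to 85 mm and grips with 20 to 120 N. Pads are 22 mm wide; open, the fingers measure 114 mm over their backs; the gripper's body (76 mm by 85 mm) begins 54 mm behind the grasp point. The pads swing forward as they close: fully open they stand 13 mm farther back than shut.
Start: joints at [66.096, 7.471, 85.268, -0, 87.261, -4.893], TCP at [195.426, 567.287, 248.292] pointing down, gripper open.
Joint ranges: [-169.43, 169.43], [-51.17, 129.36], [1.28, 143.12], [-76.62, 256.62], [0, 156.53], [-152.29, 152.29]. Speed limits (degrees/s): [136.94, 136.94, 159.86, 180, 180, 180].

### API

Orientations are given as [roll, pitch, yaw] about the fixed x, y, z axes, in that order (R = Rz(yaw) Ry(pitch) Rx(roll)).
In Python, from bench import * gives the robot as it stands.
- The arm moves only by the tool jog_arm, never from a script. Its argument "plan" is a list of rows, each a list of 3 entries, a list of its own where there are three numbers: the turn, a rotation vector about the tool's x, y, z in degrees, then the shift along the tool's x, y, z in m, then the gripper's target within -1 to 1 (fully open at 1, half-way at 0, shut at -1). A call has 1 to 12 rows; each row is the pose to reach, as a shift and turn from the pose commanded when the call began, along the tool's axes at that moment; what a row does not reach only later rows make up. A row lasts 1/8 s, in which the tool goes at most 62.5 mm and 10.7 degrees, less where a joint would pass 70% of its speed; a pose out of reach is approached as far as the arm can. A call with a gripper value outside its range is refused whole. The fingers move at their own pace and stop on an object; "force" is the grip in N (left out, the last holds). Time passes only in rows, so rows that repeat a pose let the fingers close. It gives the time, the measured TCP pose, the force and the opening at its end, in the units of the state.
- sense(): the state, without advancing time (a new reading comes with each control period).
- snapshot(name): name is "side" or "top" or "wrist"; returns (picture, depth): 420x560x3 uint8, blue, green, red; 420x560 float32, mm along the optical axis (not along the pixel's ray), 0 where there is no reading.
- camera_info(name): a dict with "fov_y" (degrees; the focal length in pixels is half the picture's height over the tangent of half this angle, whatever the lens; pixels are square), "cx", "cy" (the principal point, pixels), "origin" and "orientation" of the camera in the world. Camera axes: x right, y down, z forward; pixel columns grow to the right and rows downward; lengths in mm; the calibration is good to about 2 mm. A picture is of the moment at which its call begins: read the wrist's pose just before it. camera_info takes no time and is no camera call; for the wrist camera it gives the pose at the moment of the call.
- hand_in(): hands the job in, once; it reports no verdict.
The state is a dict: "time": time; "joint_pos": joint angles; "qd": joint speeds; "joint_efforts": joint torques, N m; "tool_pos": TCP position; "tcp_rot": TCP orientation; "ft_force": force on the tool from outside, world axes, zero at the start; "wrist_torque": the same for the moment, N m; "finger_gap": finger opening in mm.
Only numpy, scipy, OpenCV 4.12 (cv2) and the standard library are available. Lean on these libraries where they do the work, as an engineer would, in place of code of your own. Each camera call takes 0.05 s, during which the arm holds its last target.

### The job

Slide the loose stretcher bar home in the glue-up station: long side against the low fence and front end butted against the clamp's column. Then wind the clamp's crank down clockwise until its rubber pad meets the bar, and give it about a tenth of a turn more, so the bar is held snugly but not crushed, and let go. Do not disturb the jar, tape roll, brush and pail.

Things in the scene. Friction and masses are not known exactly. Their poses are not given: they have to be found in the camera images.
- station: Fixed glue-up station: grey board 400 x 170 x 18 mm with a low fence and a dark steel C-shaped screw clamp. Origin: underside centre of the board; x runs along the board towards the clamp's column, y across, z up. A bar that is home has its centre line at y = -5 mm and its front end at x = 130 mm. An overarm 36 mm wide runs from the column to the screw, z = 125 to 155 mm
- fence (a point): Middle of the fence's inner face (station x = -30, y = -27, z = 25 mm), which faces station +y. The fence is a wooden strip along station x, 310 mm long, 16 mm thick, rising 15 mm above the board (top 33 mm above the bench). Fixed to the station
- column (a point): Middle of the column's inner face as met by the bar (station x = 130, y = -5, z = 38 mm), which faces station -x; the face is 50 mm wide and rises to the overarm. Fixed to the station
- screw_axis (a point): Point on the vertical screw axis (station x = 60, y = -5 mm) at the top of the nut boss (42 mm across), 165 mm above the bench. Fixed to the station
- bar: Loose straight wooden stretcher bar 260 x 44 x 40 mm (length x, width y, height z), about 0.2 kg, lying on the station's board between fence and open side, drawn back from the column. Origin: centre of its underside; x along its length towards its front end, which points to the column
- bar_front (a point): Centre of the bar's front end face (x = +130 mm, 20 mm above its underside)
- bar_rear (a point): Centre of the bar's rear end face (x = -130 mm, 20 mm above its underside)
- spindle: The clamp's screw spindle with what it carries: crank on top, and at its lower end a steel cup 40 mm across with a black rubber pad 32 mm across under it. Origin: on the screw axis at the cup's lower rim, 105 mm above the bench at crank 0; it sinks 4 mm per radian of crank. The pad's face lies 10 to 20 mm below this origin; how much is not known beforehand (worn rubber)
- crank (a joint): Crank angle in rad, 0 to 11, grows clockwise seen from above; sinks 4 mm per rad with spindle and pad. Steady friction 0.3 N m (about 7 N at the handle). The pad meets the bar between 6.6 and 9.4 rad; beyond that the rubber pushes back with about 60 N per rad, felt as about 5 N more at the handle per rad. 20 to 65 N on the bar is snug, over 85 N crushes it. It stays where it is left
- crank_handle (a point): Middle of the crank's upright handle, a freely spinning wooden sleeve 22 mm across and 60 mm tall, 45 mm out from the screw axis; 261 mm above the bench at crank 0, sinking with the crank. The sleeve reaches from 31 mm below to 29 mm above this point; the crank arm's flat top is 36 mm below it. Grip it from above and follow the circle without turning the hand
- jar: Bystander: green glass jar, 68 mm across, 85 mm tall; origin underside centre
- tape: Bystander: roll of paper tape lying flat, 100 mm across, 36 mm tall; origin underside centre
- paintbrush: Bystander: paint brush lying on the bench; origin in its underside
- pail: Bystander: white pail without a handle, 140 mm across, 140 mm tall; origin underside centre

How it is judged:
By the outcome, as a careful person would: the job done as asked, in the order asked, and still so for the second after the job is handed in, with the robot touching nothing.
It also fails if it takes over 72 s, if anything falls off the work surface, if the arm or the gripper's body presses on something with over 40 N, if the wrist force passes 120 N, or if a joint passes its speed limit or range.

## Working session

There is one attempt and no reset: what is moved stays moved. The work goes in short steps, Python scripts to look and compute and a tool call to move; the robot and the scene stay as the last step left them, time stands still between calls to the robot, and variables do not carry over. Pictures are saved under pics/ and viewed, and the job is handed in when it is done.

Besides the shell and the picture viewer there is one more tool, called in YAML: its name, and indented under it one key for each argument. jog_arm: Moves the arm, as the interface text tells. Its arguments: {"type":"object","properties":{"plan":{"type":"array","items":{"type":"array"}},"force":{"type":"number"}},"required":["plan"]}

```bash
ls; mkdir -p pics; python3 - <<'E'
from bench import *
import cv2
print(sense())
for n in ("side","top","wrist"):
    print(n,camera_info(n))
    p,d=snapshot(n); cv2.imwrite(f"pics/{n}0.png",p)
    import numpy as np; np.save(f"{n}0.npy",d)
E
```

```text
pics
{'time': 0.0, 'joint_pos': array([ 6.60973444e+01,  7.51463018e+00,  8.53287106e+01, -5.84581937e-05,
        8.72624263e+01, -4.89260476e+00]), 'qd': array([-0.13451999, -0.01330724,  0.01945541,  0.0410047 ,  0.00937141,
        0.06537132]), 'joint_efforts': array([-2.97152612e-03, -5.69381118e+01, -5.00562358e+01, -5.46553401e-04,
        1.44925376e-02,  1.07181837e-07]), 'tool_pos': array([195.2044792 , 566.81031018, 247.25484466]), 'tcp_rot': array([-1.79894613e+02, -8.96251561e-03,  1.60989944e+02]), 'ft_force': array([0.61852996, 0.66094641, 0.3487227 ]), 'wrist_torque': array([-0.04164989,  0.05685393,  0.01551128]), 'finger_gap': 85.59408675630594}
side {'fov_y': 57.45686367806086, 'cx': 287.82570443019887, 'cy': 213.53576029190535, 'origin': array([ 101.97240429, -860.83033782,  767.84391337]), 'orientation': array([-124.92060179,   -0.48254059,  -32.5040238 ])}
top {'fov_y': 56.47040834715952, 'cx': 281.30147640905255, 'cy': 209.80843625834845, 'origin': array([ 382.22411749, -130.03361927, 1005.63607911]), 'orientation': array([-1.68052664e+02, -7.69234227e-02, -9.31229964e+01])}
wrist {'fov_y': 69.83599574883749, 'cx': 279.9551336728498, 'cy': 210.78743975672432, 'origin': array([126.12798898, 590.65512583, 373.45745747]), 'orientation': array([1.63477050e+02, 1.39986709e-01, 7.10022207e+01])}
```

View pics/side0.png

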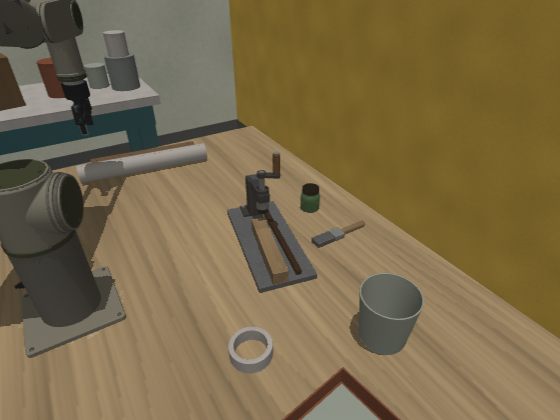

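View pics/top0.png

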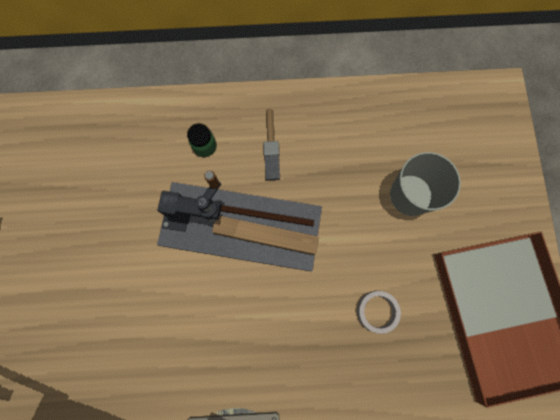

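View pics/wrist0.png

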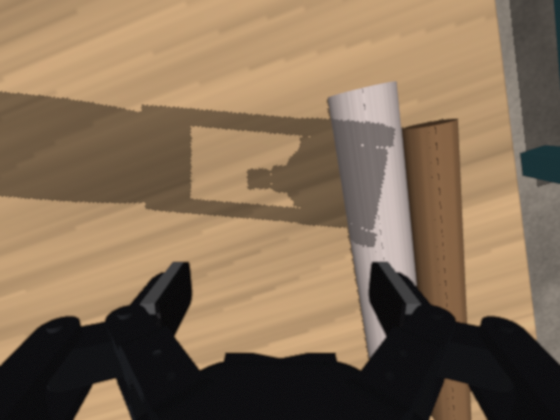

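```bash
cat > h.py <<'E'
from bench import *
import numpy as np, cv2
from scipy.spatial.transform import Rotation as R
def cloud(ci,d):
    h,w=d.shape; f=h/2/np.tan(np.radians(ci["fov_y"]/2))
    v,u=np.mgrid[:h,:w]
    P=np.stack([(u-ci["cx"])/f*d,(v-ci["cy"])/f*d,d],-1)
    return P@R.from_euler("xyz",ci["orientation"],degrees=True).as_matrix().T+np.asarray(ci["origin"])
def proj(ci,X):
    h=420; f=h/2/np.tan(np.radians(ci["fov_y"]/2))
    p=(np.atleast_2d(X)-ci["origin"])@R.from_euler("xyz",ci["orientation"],degrees=True).as_matrix()
    return p[:,:2]/p[:,2:]*f+[ci["cx"],ci["cy"]]
E
python3 - <<'E'
from h import *
for n in ("top","side"):
    ci=camera_info(n); d=np.load(n+"0.npy"); P=cloud(ci,d); P[d==0]=np.nan
    p=cv2.imread(f"pics/{n}0.png")
    pts={"top":[(100,300),(170,246),(300,262),(270,235),(230,228),(250,212),(205,203),(210,177),(200,135),(380,330),(180,205),(272,165)],"side":[(200,300),(250,260),(270,250),(277,158),(262,178),(310,190),(262,210)]}[n]
    for u,v in pts: print(n,u,v,P[v,u].round(1),p[v,u])
    if n=="top":
        for lo,hi in((12,24),(52,64)):
            roi=np.zeros(d.shape,bool); roi[170:280,150:335]=1
            m=roi&(P[...,2]>lo)&(P[...,2]<hi)
            cc,l,st,_=cv2.connectedComponentsWithStats(m.astype(np.uint8))
            k=1+np.argmax(st[1:,4]); q=P[l==k] if lo>20 else P[m]
            print(lo,len(q),cv2.minAreaRect(q[:,:2].astype(np.float32)),q[:,2].mean())
    crop=p[120:290,130:350] if n=="top" else p[130:300,200:400]
    cv2.imwrite(f"pics/{n}crop.png",cv2.resize(crop,None,fx=3.5,fy=3.5,interpolation=cv2.INTER_CUBIC))
E
```

```text
top 100 300 [388.7 323.5  -1. ] [ 98 133 158]
top 170 246 [512.7 143.9  17. ] [84 83 82]
top 300 262 [ 454.5 -182.3   19.1] [96 96 94]
top 270 235 [ 521.5 -111.2   55.2] [ 86 120 148]
top 230 228 [544.  -13.9  56.1] [ 75 108 133]
top 250 212 [586.8 -62.7  30.3] [20 30 54]
top 205 203 [570.6  15.7 221.8] [75 71 69]
top 210 177 [606.4  -6.1 283.9] [114 119 116]
top 200 135 [779.9  51.5  83.3] [16 17 12]
top 380 330 [ 282.3 -361.1   36.2] [151 157 164]
top 180 205 [585.2  84.  154.3] [56 52 53]
top 272 165 [ 714.1 -124.8   15.1] [85 84 81]
12 6217 ((595.0263061523438, -43.16279602050781), (399.93084716796875, 246.345703125), 77.44012451171875) 17.310958151767416
52 1865 ((525.3098754882812, -99.59568786621094), (260.16448974609375, 44.402286529541016), 74.82392120361328) 57.10874379994372
side 200 300 [ 287.5 -149.6   -1.2] [ 97 130 152]
side 250 260 [464.3 -98.9  17.4] [90 91 90]
side 270 250 [ 512.7 -132.9   58.2] [ 81 111 135]
side 277 158 [610.6 -12.8 271. ] [34 54 74]
side 262 178 [572.9  11.5 205.1] [44 48 50]
side 310 190 [773.4  40.9  83.9] [25 33 38]
side 262 210 [567.2   8.2  94.4] [33 38 42]
```

View pics/topcrop.png

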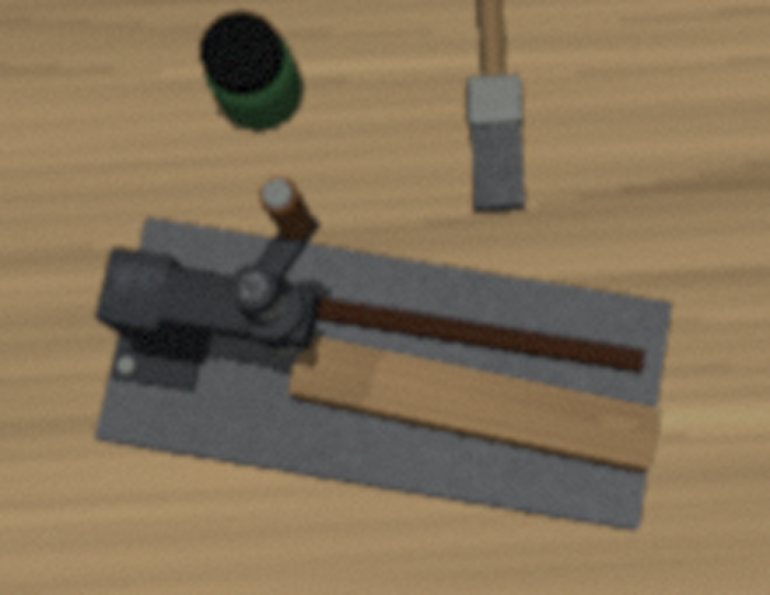

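View pics/sidecrop.png

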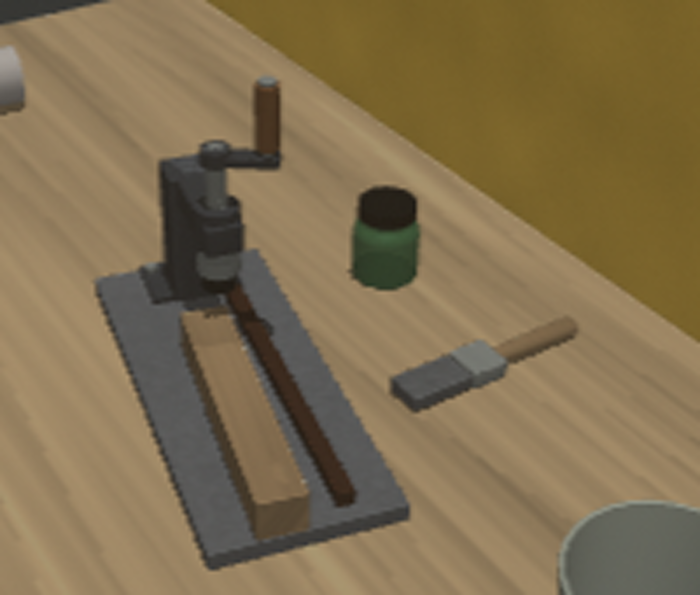

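```bash
python3 - <<'E'
from h import *
n="top"
ci=camera_info(n); d=np.load(n+"0.npy"); P=cloud(ci,d); P[d==0]=np.nan
roi=np.zeros(d.shape,bool); roi[170:280,150:335]=1
m=roi&(P[...,2]>11)&(P[...,2]<100)&~((P[...,0]>660)&(P[...,1]<-60))
c,l,st,_=cv2.connectedComponentsWithStats(m.astype(np.uint8)); k=1+np.argmax(st[1:,4])
q=P[(l==k)&(P[...,2]<24)]
r=cv2.minAreaRect(q[:,:2].astype(np.float32)); print("board",r); print(cv2.boxPoints(r).round(1))
qb=P[m&(P[...,2]>52)&(P[...,2]<64)]
r=cv2.minAreaRect(qb[:,:2].astype(np.float32)); print("bar",r); print(cv2.boxPoints(r).round(1))
qf=P[m&(P[...,2]>28)&(P[...,2]<38)&(P[...,0]>530)&(P[...,1]<10)]
r=cv2.minAreaRect(qf[:,:2].astype(np.float32)); print("fence",r,len(qf))
h=P[(P[...,2]>275)&roi]; print("handle",h[:,:].mean(0),len(h))
# screw top
s=P[(P[...,2]>210)&(P[...,2]<260)&roi]; print("scr",s.mean(0),len(s)); 
ci=camera_info("side"); d=np.load("side0.npy"); Q=cloud(ci,d)
h=Q[(Q[...,2]>240)&(Q[...,0]>550)&(Q[...,0]<680)&(abs(Q[...,1])<80)]; print(h.mean(0),h.min(0),h.max(0))
qb=Q[(Q[...,2]>55)&(Q[...,2]<62)&(Q[...,0]>440)&(Q[...,0]<580)&(Q[...,1]<40)&(Q[...,1]>-260)]
r=cv2.minAreaRect(qb[:,:2].astype(np.float32)); print("bar side",r,len(qb)); print(cv2.boxPoints(r).round(1))
E
```

```text
board ((557.9822998046875, -35.42596435546875), (398.9267272949219, 170.8302764892578), 77.41414642333984)
[[ 431.2 -211.5]
 [ 597.9 -248.7]
 [ 684.8  140.6]
 [ 518.1  177.9]]
bar ((539.2284545898438, -48.2821044921875), (366.5000305175781, 44.402286529541016), 74.82392120361328)
[[ 469.8 -219.3]
 [ 512.7 -231. ]
 [ 608.6  122.8]
 [ 565.8  134.4]]
fence ((574.093505859375, -107.41791534423828), (80.40998077392578, 232.51046752929688), 1.7020262479782104) 599
handle [610.06685574  -4.91084059 282.72669006] 98
scr [587.68517372  10.20392306 222.04885   ] 319
[608.0661657   -8.57642508 264.47212194] [599.89346421 -15.27492412 240.00178721] [619.80967643   4.80054448 285.63777037]
bar side ((524.271484375, -100.1151123046875), (262.2479248046875, 44.42346954345703), 74.74040222167969) 811
[[ 468.3 -220.8]
 [ 511.2 -232.5]
 [ 580.2   20.5]
 [ 537.4   32.2]]
```

```bash
python3 - <<'E'
import bench
print([x for x in dir(bench) if not x.startswith('_')])
print(getattr(bench,'nose_length',None))
from h import *
for n in("top","side"):
    d=np.load(n+"0.npy");Q=cloud(camera_info(n),d)
    h=Q[(Q[...,2]>240)&(Q[...,0]>580)&(Q[...,0]<640)&(abs(Q[...,1])<40)]
    print(n,np.sort(h[:,2])[::-1][:25].round(1)); t=h[h[:,2]>283.]; print(t.mean(0) if len(t) else '')
E
```

```text
['PlanningError', 'camera_info', 'hand_in', 'nose_length', 'sense', 'snapshot']
17.0
top [286.9 286.6 286.5 286.5 286.4 286.4 286.3 286.2 286.1 285.9 285.9 285.6
 285.3 285.3 285.3 285.3 285.2 285.  285.  285.  285.  285.  284.9 284.8
 284.8]
[611.59691449  -4.2271208  284.71800854]
side [285.6 285.3 285.2 284.8 284.2 284.1 283.9 283.8 283.4 283.2 283.2 283.
 282.6 281.8 281.6 281.6 281.5 281.3 281.2 280.4 280.3 280.2 280.  279.1
 278.9]
[611.43854496  -3.3188542  284.14520182]
```

```bash
cat >> h.py <<'E'
import json,sys
def rel(cur,cyaw,tgt,tyaw):
    "cur/tgt mm, tool down with yaw; prints turn about tool z and shift (m)"
    A=R.from_euler("xyz",[180,0,cyaw],degrees=True)
    s=A.inv().apply(np.array(tgt,float)-cur)/1000
    t=(A.inv()*R.from_euler("xyz",[180,0,tyaw],degrees=True)).as_rotvec(degrees=True)
    print("turn",t.round(2),"shift",s.round(4))
E
python3 -c "
from h import *
rel([195.4,567.3,248.3],161,[505.3,-172.2,180],74.8)"
```

```text
turn [ 0.  -0.  86.2] shift [-0.5338 -0.5983  0.0683]
```

jog_arm:
  plan:
    - [[0,0,86.2],[-0.5338,-0.5983,0.0],1]
    - [[0,0,86.2],[-0.5338,-0.5983,0.0],1]
    - [[0,0,86.2],[-0.5338,-0.5983,0.0],1]
    - [[0,0,86.2],[-0.5338,-0.5983,0.0],1]
    - [[0,0,86.2],[-0.5338,-0.5983,0.0],1]
    - [[0,0,86.2],[-0.5338,-0.5983,0.0],1]
    - [[0,0,86.2],[-0.5338,-0.5983,0.0],1]
    - [[0,0,86.2],[-0.5338,-0.5983,0.0],1]
    - [[0,0,86.2],[-0.5338,-0.5983,0.0],1]
    - [[0,0,86.2],[-0.5338,-0.5983,0.0],1]
    - [[0,0,86.2],[-0.5338,-0.5983,0.0],1]
    - [[0,0,86.2],[-0.5338,-0.5983,0.0],1]
  force: 40

```text
time: 1.65
tool_pos: [485.6, -126.6, 248.2]
tcp_rot: [180.0, -0.0, 74.8]
ft_force: [0.8, -0.0, 0.3]
finger_gap: 85.2
```

jog_arm:
  plan:
    - [[0,0,0],[0,0,0],1]
    - [[0,0,0],[0,0,0],1]

```text
time: 1.9
tool_pos: [484.8, -124.4, 247.7]
tcp_rot: [-179.9, -0.0, 74.7]
ft_force: [0.5, 0.4, -0.0]
finger_gap: 85.8
```

```bash
python3 - <<'E'
from h import *
s=sense(); print(s['tool_pos'],s['tcp_rot'],s['joint_pos'])
ci=camera_info("wrist"); p,d=snapshot("wrist"); cv2.imwrite("pics/w1.png",p); P=cloud(ci,d)
m=(P[...,2]>52)&(P[...,2]<63)&(P[...,0]<600)&(P[...,1]<60); 
c,l,st,_=cv2.connectedComponentsWithStats(m.astype(np.uint8)); k=1+np.argmax(st[1:,4]); q=P[l==k]
r=cv2.minAreaRect(q[:,:2].astype(np.float32)); print(r,cv2.boxPoints(r).round(1),q[:,2].mean())
E
```

```text
[ 484.81113859 -124.36536696  247.73733905] [-1.79917915e+02 -3.02782854e-02  7.47347092e+01] [-2.02749364e+01 -8.00949489e+00  1.00757654e+02  2.30195002e-02
  8.73362567e+01 -5.01075405e+00]
((524.5674438476562, -97.46943664550781), (258.3327331542969, 44.151756286621094), 74.79814147949219) [[ 469.4 -216.3]
 [ 512.  -227.9]
 [ 579.7   21.4]
 [ 537.1   33. ]] 58.41204463878341
```

View pics/w1.png

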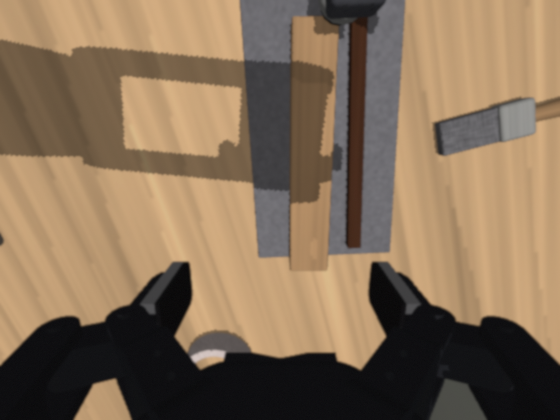

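```bash
python3 -c "
from h import *
rel([484.8,-124.4,248],74.8,[505.1,-171.,50],74.8)"
```

```text
turn [0. 0. 0.] shift [-0.0396  0.0318  0.198 ]
```

jog_arm:
  plan:
    - [[0,0,0],[-0.0396,0.0318,0.05],1]
    - [[0,0,0],[-0.0396,0.0318,0.1],1]
    - [[0,0,0],[-0.0396,0.0318,0.15],1]
    - [[0,0,0],[-0.0396,0.0318,0.175],1]
    - [[0,0,0],[-0.0396,0.0318,0.198],1]
    - [[0,0,0],[-0.0396,0.0318,0.198],1]
    - [[0,0,0],[-0.0396,0.0318,0.198],1]

```text
time: 2.82
tool_pos: [506.2, -170.4, 51.6]
tcp_rot: [179.9, 0.0, 74.9]
ft_force: [0.2, -0.3, -0.2]
finger_gap: 85.8
```

jog_arm:
  plan:
    - [[0,0,0],[0,0,0],-0.3]
    - [[0,0,0],[0,0,0],-0.3]
    - [[0,0,0],[0,0,0],-0.3]
    - [[0,0,0],[0,0,0],-0.3]
    - [[0,0,0],[0,0,0],-0.3]
  force: 30

```text
time: 3.45
tool_pos: [506.1, -171.3, 51.3]
tcp_rot: [179.9, 0.0, 74.8]
ft_force: [-0.7, 1.4, 6.3]
finger_gap: 43.5
```

```bash
python3 -c "
from h import *
rel([505.1,-171,50],74.8,[540.1,-120.5,50.5],77.4)
rel([540.1,-120.5,50.5],77.4,[546.6,-109.7,50.5],77.4)"
```

```text
turn [ 0.   0.  -2.6] shift [ 0.0579  0.0205 -0.0005]
turn [0. 0. 0.] shift [0.012 0.004 0.   ]
```

jog_arm:
  plan:
    - [[0,0,-0.5],[0.01,0.004,-0.0005],-0.3]
    - [[0,0,-1.0],[0.022,0.008,-0.0005],-0.3]
    - [[0,0,-1.6],[0.034,0.012,-0.0005],-0.3]
    - [[0,0,-2.2],[0.046,0.016,-0.0005],-0.3]
    - [[0,0,-2.6],[0.054,0.019,-0.0005],-0.3]
    - [[0,0,-2.6],[0.058,0.0205,-0.0005],-0.3]
    - [[0,0,-2.6],[0.058,0.0205,-0.0005],-0.3]

```text
time: 4.32
tool_pos: [541.5, -119.5, 51.3]
tcp_rot: [179.9, -0.0, 77.5]
ft_force: [-0.6, -1.3, 5.0]
finger_gap: 43.4
```

jog_arm:
  plan:
    - [[0,0,0],[0,0.002,0],-0.3]
    - [[0,0,0],[0,0.003,0],-0.3]
    - [[0,0,0],[0,0.004,0],-0.3]
    - [[0,0,0],[0,0.004,0],-0.3]

```text
time: 4.82
tool_pos: [543.9, -119.9, 51.3]
tcp_rot: [-179.9, -0.0, 77.5]
ft_force: [-9.5, 1.7, 15.1]
finger_gap: 43.7
```

jog_arm:
  plan:
    - [[0,0,0],[0.003,0,0],-0.3]
    - [[0,0,0],[0.006,0,0],-0.3]
    - [[0,0,0],[0.009,0,0],-0.3]
    - [[0,0,0],[0.0105,0,0],-0.3]
    - [[0,0,0],[0.0105,0,0],-0.3]

```text
time: 5.45
tool_pos: [545.6, -112.7, 51.3]
tcp_rot: [-179.9, 0.2, 77.4]
ft_force: [-13.8, -12.3, 13.4]
finger_gap: 43.5
```

jog_arm:
  plan:
    - [[0,0,0],[0.001,0,0],-0.3]
    - [[0,0,0],[0.002,0,0],-0.3]
    - [[0,0,0],[0.002,0,0],-0.3]

```text
time: 5.82
tool_pos: [546.0, -110.9, 51.3]
tcp_rot: [-179.9, 0.2, 77.4]
ft_force: [-13.5, -14.0, 13.3]
finger_gap: 43.6
```

jog_arm:
  plan:
    - [[0,0,0],[0.001,0,0],-0.3]
    - [[0,0,0],[0.002,0,0],-0.3]
    - [[0,0,0],[0.003,0,0],-0.3]
    - [[0,0,0],[0.003,0,0],-0.3]

```text
time: 6.32
tool_pos: [546.6, -108.3, 51.3]
tcp_rot: [-179.9, 0.3, 77.4]
ft_force: [-13.6, -16.1, 14.0]
finger_gap: 43.8
```

```bash
cat > look.py <<'E'
from h import *
tag=sys.argv[1]
for n in sys.argv[2:]:
    s=sense(); ci=camera_info(n); p,d=snapshot(n); np.save(f"{n}{tag}.npy",d); cv2.imwrite(f"pics/{n}{tag}.png",p)
    json.dump({k:(v.tolist() if hasattr(v,'tolist') else v) for k,v in ci.items()},open(f"{n}{tag}.json","w"))
    if n!="wrist":
        c=p[120:290,130:350] if n=="top" else p[130:300,200:400]
        cv2.imwrite(f"pics/{n}{tag}c.png",cv2.resize(c,None,fx=3.5,fy=3.5,interpolation=cv2.INTER_CUBIC))
E
python3 look.py 2 side top
```

```text
(no output)
```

View pics/side2c.png

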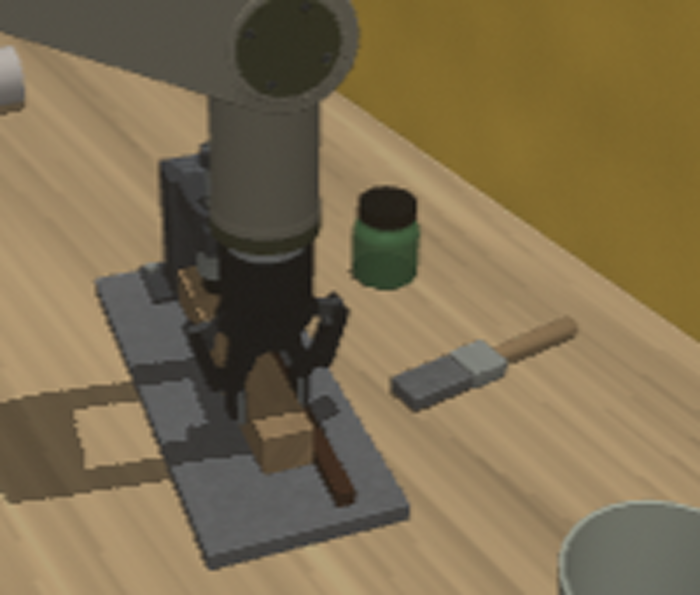

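View pics/top2c.png

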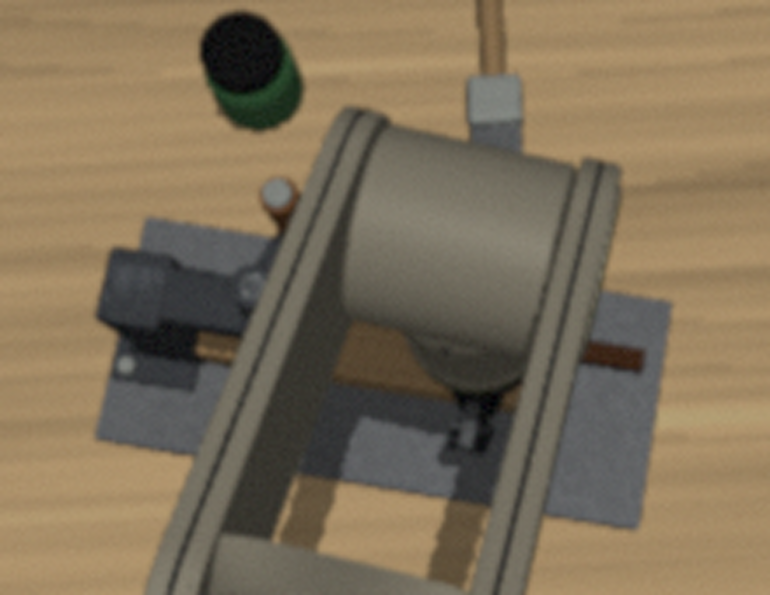

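```bash
python3 - <<'E'
from h import *
S=np.array([558.0,-35.4]); a=np.radians(77.4); ex=np.array([np.cos(a),np.sin(a)]); ey=np.array([-ex[1],ex[0]])
for n in("side","top"):
    ci=json.load(open(n+"2.json")); d=np.load(n+"2.npy"); P=cloud(ci,d)
    sx=(P[...,:2]-S)@ex; sy=(P[...,:2]-S)@ey
    m=(P[...,2]>53)&(P[...,2]<62)&(sx>-160)&(sx<135)&(abs(sy)<50)&(d>0)
    print(n,m.sum(),np.percentile(sx[m],[0,1,3,10,97,99,100]).round(1))
    for lo in range(-130,130,20):
        k=m&(sx>lo)&(sx<lo+20)
        if k.sum()>8: print(lo,k.sum(),np.percentile(sy[k],[2,50,98]).round(1))
    # rear face
    r=(P[...,2]>25)&(P[...,2]<50)&(sx>-150)&(sx<-115)&(sy>-22)&(sy<14); 
    if r.sum(): print("rear",r.sum(),np.percentile(sx[r],[5,25,50,75]).round(1))
E
```

```text
side 447 [-132.1 -130.4 -127.9 -120.5  126.9  131.4  134.3]
-130 73 [-24.5  -3.4  17.5]
-110 70 [-24.4  -3.9  17.1]
-90 86 [-34.   -2.7  30.9]
-70 51 [-26.4  -9.    8.7]
-50 34 [-25.3 -12.2   2.8]
-30 11 [-23.9 -15.2  18.4]
-10 13 [ 7.9 14.6 17.7]
50 21 [-0.6  9.4 17.8]
70 23 [-3.4  8.9 17. ]
90 20 [ 3.3  9.9 18.2]
110 19 [ 0.8 12.5 18.1]
rear 75 [-131.2 -129.4 -128.1 -126.9]
top 473 [-101.3  -98.9  -94.   -32.8  126.6  130.3  133. ]
-110 22 [ 2.3 11.7 17.5]
-50 29 [ 6.4 13.  17.4]
-30 86 [-16.7   3.8  16.6]
-10 132 [-21.3  -1.9  16.6]
10 117 [-23.   -1.2  16.8]
90 24 [ 3.  10.1 16.7]
110 52 [ 3.2  9.6 17.3]
```

jog_arm:
  plan:
    - [[0,0,0],[0.001,0,0],-0.3]
    - [[0,0,0],[0.002,0,0],-0.3]
    - [[0,0,0],[0.003,0,0],-0.3]
    - [[0,0,0],[0.003,0,0],-0.3]

```text
time: 6.92
tool_pos: [546.6, -108.0, 51.3]
tcp_rot: [-179.9, 0.5, 77.4]
ft_force: [-16.6, -28.4, 12.3]
finger_gap: 43.3
```

jog_arm:
  plan:
    - [[0,0,0],[-0.002,0,0],-0.3]
    - [[0,0,0],[-0.0025,0,0],-0.3]
    - [[0,0,0],[-0.0025,0,0],0.4]
    - [[0,0,0],[-0.0025,0,0],0.4]
    - [[0,0,0],[-0.0025,0,0],0.4]
    - [[0,0,0],[-0.0025,0,0],0.4]

```text
time: 7.68
tool_pos: [547.9, -105.2, 50.6]
tcp_rot: [-180.0, -0.0, 77.4]
ft_force: [1.0, 0.1, -1.2]
finger_gap: 59.3
```

jog_arm:
  plan:
    - [[0,0,0],[0,0,-0.04],0.4]
    - [[0,0,0],[-0.02,0,-0.08],0.4]
    - [[0,0,0],[-0.07,0,-0.11],-1]
    - [[0,0,0],[-0.1,0,-0.11],-1]
    - [[0,0,0],[-0.1,0,-0.11],-1]
    - [[0,0,0],[-0.1,0,-0.11],-1]

```text
time: 8.43
tool_pos: [525.9, -202.7, 160.3]
tcp_rot: [-180.0, -0.0, 77.4]
ft_force: [-0.8, -0.3, -0.2]
finger_gap: 0.2
```

```bash
python3 look.py 3 wrist side; python3 -c "
from h import *
s=sense();print(s['tool_pos'],s['finger_gap'])"
```

```text
[ 526.00910843 -202.16814293  160.21953204] -0.2955150072435428
```

View pics/wrist3.png

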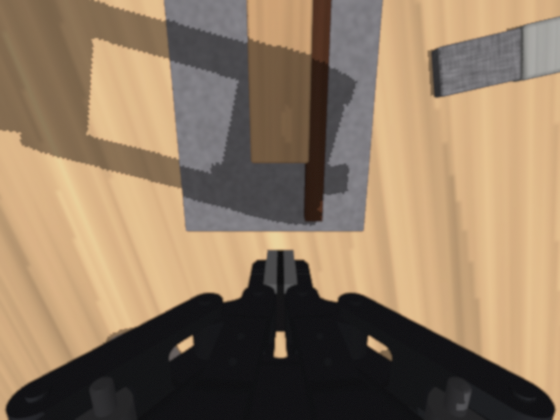

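View pics/side3c.png

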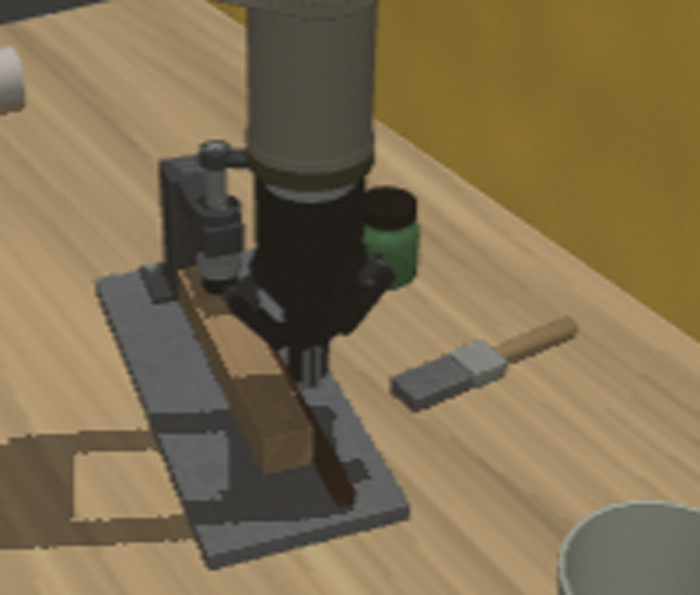

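jog_arm:
  plan:
    - [[0,0,0],[0,0,0.05],-1]
    - [[0,0,0],[0,0,0.09],-1]
    - [[0,0,0],[0,0,0.108],-1]
    - [[0,0,0],[0.012,0,0.108],-1]
    - [[0,0,0],[0.022,0,0.108],-1]
    - [[0,0,0],[0.026,0,0.108],-1]
    - [[0,0,0],[0.028,0,0.108],-1]

```text
time: 9.4
tool_pos: [533.1, -175.8, 54.1]
tcp_rot: [179.9, 0.0, 77.4]
ft_force: [0.4, -0.9, 0.3]
finger_gap: -0.1
```

jog_arm:
  plan:
    - [[0,0,0],[0.001,0,0],-1]
    - [[0,0,0],[0.003,0,0],-1]
    - [[0,0,0],[0.003,0,0],-1]

```text
time: 9.78
tool_pos: [532.8, -173.1, 52.8]
tcp_rot: [-180.0, 0.0, 77.4]
ft_force: [-0.3, 0.4, 0.0]
finger_gap: 0.1
```

jog_arm:
  plan:
    - [[0,0,0],[0.002,0,0],-1]
    - [[0,0,0],[0.003,0,0],-1]
    - [[0,0,0],[0.004,0,0],-1]
    - [[0,0,0],[0.004,0,0],-1]

```text
time: 10.28
tool_pos: [533.1, -172.0, 52.9]
tcp_rot: [180.0, 0.3, 77.3]
ft_force: [-3.6, -14.3, -0.3]
finger_gap: -0.1
```

jog_arm:
  plan:
    - [[0,0,0],[-0.01,0,0],-1]
    - [[0,0,0],[-0.01,0,-0.03],-1]
    - [[0,0,0],[0.02,-0.025,-0.05],-1]
    - [[0,0,0],[0.07,-0.05,-0.05],-1]
    - [[0,0,0],[0.1,-0.05,-0.04],-1]
    - [[0,0,0],[0.1,-0.05,-0.01],-1]
    - [[0,0,0],[0.1,-0.05,0.008],-1]
    - [[0,0,0],[0.1,-0.045,0.008],-1]
    - [[0,0,0],[0.1,-0.042,0.008],-1]
    - [[0,0,0],[0.1,-0.042,0.008],-1]

```text
time: 11.52
tool_pos: [515.8, -63.0, 46.0]
tcp_rot: [179.9, -0.0, 77.4]
ft_force: [0.2, 0.4, 1.6]
finger_gap: -0.1
```

jog_arm:
  plan:
    - [[0,0,0],[0,0.003,0],-1]
    - [[0,0,0],[0,0.006,0],-1]
    - [[0,0,0],[0,0.008,0],-1]
    - [[0,0,0],[0,0.008,0],-1]

```text
time: 12.02
tool_pos: [519.9, -63.6, 44.7]
tcp_rot: [-179.6, 0.0, 77.4]
ft_force: [-16.5, 3.1, 14.7]
finger_gap: -0.1
```

jog_arm:
  plan:
    - [[0,0,0],[0,-0.02,0],-1]
    - [[0,0,0],[0,-0.03,-0.03],-1]
    - [[0,0,0],[0,-0.04,-0.09],-1]
    - [[0,0,0],[0,-0.04,-0.15],1]
    - [[0,0,0],[0,-0.04,-0.21],1]
    - [[0,0,0],[0,-0.04,-0.26],1]
    - [[0,0,0],[0,-0.04,-0.29],1]
    - [[0,0,0],[0,-0.04,-0.29],1]

```text
time: 13.02
tool_pos: [484.7, -55.7, 338.4]
tcp_rot: [179.6, -0.0, 77.4]
ft_force: [0.7, -0.0, -0.2]
finger_gap: 85.3
```

```bash
python3 look.py 4 wrist; python3 - <<'E'
from h import *
s=sense();print(s['tool_pos'],s['tcp_rot'])
ci=json.load(open("wrist4.json")); P=cloud(ci,np.load("wrist4.npy"))
q=P[(P[...,2]>270)&(P[...,0]>560)]; print(len(q),q.mean(0) if len(q) else '')
q=P[(P[...,2]>190)&(P[...,0]>540)];print(len(q))
rel(s['tool_pos'],77.4,[612.0,-4.4,330],77.4)
E
```

```text
[483.94367899 -55.51168164 336.06490878] [ 1.79839984e+02 -3.71659686e-04  7.73914347e+01]
1510 [607.59870367  -1.67225292 282.44371155]
12787
turn [0. 0. 0.] shift [0.0778 0.1138 0.0061]
```

View pics/wrist4.png

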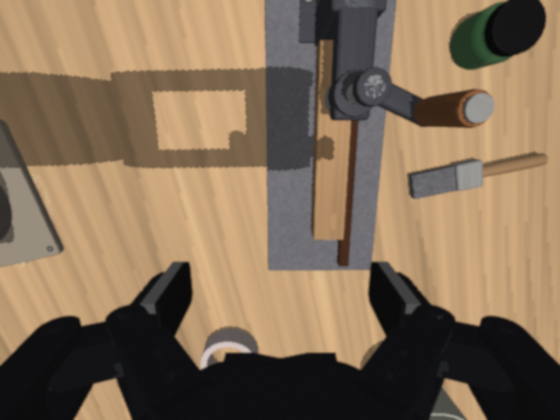

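```bash
python3 - <<'E'
from h import *
ci=json.load(open("wrist4.json")); P=cloud(ci,np.load("wrist4.npy"))
p=cv2.imread("pics/wrist4.png")
t=P[100:115,470:486].reshape(-1,3); print("handle top",np.median(t,0))
t=P[80:95,367:382].reshape(-1,3); print("screw top",np.median(t,0))
for lo,hi in((278,292),(224,236)):
    m=((P[...,2]>lo)&(P[...,2]<hi)&(P[...,0]>550)).astype(np.uint8); c,l,st,ce=cv2.connectedComponentsWithStats(m)
    for i in range(1,c):
        if st[i,4]>100: q=P[l==i]; print(lo,st[i],ce[i],q.mean(0))
print(P[150:200:10,330,:].round(1))
S=np.array([558.0,-35.4]); a=np.radians(77.4); ex=np.array([np.cos(a),np.sin(a)]); ey=np.array([-ex[1],ex[0]])
sx=(P[...,:2]-S)@ex; sy=(P[...,:2]-S)@ey
m=(P[...,2]>55)&(P[...,2]<62)&(sx>-140)&(sx<135)&(abs(sy)<30); q=P[m][:,:2].astype(np.float32)
print("bar rect",cv2.minAreaRect(q),np.percentile(sx[m],[1,99]),np.percentile(sy[m],[2,98]))
E
```

```text
handle top [610.29697592  -1.84707433 286.06685321]
screw top [574.88318659  23.49579583 221.53618056]
278 [ 452   89   42   39 1243] [472.51005632 107.61786002] [608.61321758  -1.83259837 284.23556164]
224 [414  96  18  30 180] [419.21111111 111.10555556] [602.58887285  -0.67692138 230.56124652]
[[558.5 -35.5  59. ]
 [556.3 -48.5  58.7]
 [554.1 -62.   57.7]
 [551.7 -75.5  58.2]
 [549.3 -89.3  57.8]]
bar rect ((561.6029052734375, -32.595794677734375), (262.5647888183594, 45.82115936279297), 78.10607147216797) [-125.20341586  129.5447147 ] [-23.8471606   18.25468493]
```

```bash
python3 - <<'E'
from h import *
rel([484,-55.5,336],77.4,[611.9,-3.8,249],77.4)
E
```

```text
turn [0. 0. 0.] shift [0.0784 0.1135 0.087 ]
```

jog_arm:
  plan:
    - [[0,0,0],[0.04,0.04,0],1]
    - [[0,0,0],[0.0784,0.08,0],1]
    - [[0,0,0],[0.0784,0.1135,0],1]
    - [[0,0,0],[0.0784,0.1135,0],1]
    - [[0,0,0],[0.0784,0.1135,0.03],1]
    - [[0,0,0],[0.0784,0.1135,0.06],1]
    - [[0,0,0],[0.0784,0.1135,0.087],1]
    - [[0,0,0],[0.0784,0.1135,0.087],1]
    - [[0,0,0],[0.0784,0.1135,0.087],1]

```text
time: 14.2
tool_pos: [611.0, -3.7, 248.7]
tcp_rot: [180.0, -0.0, 77.4]
ft_force: [0.6, 0.3, -0.5]
finger_gap: 85.3
```

jog_arm:
  plan:
    - [[0,0,0],[0,0,0],-0.9]
    - [[0,0,0],[0,0,0],-0.9]
    - [[0,0,0],[0,0,0],-0.9]
    - [[0,0,0],[0,0,0],-0.9]
    - [[0,0,0],[0,0,0],-0.9]
    - [[0,0,0],[0,0,0],-0.9]
  force: 60

```text
time: 14.95
tool_pos: [611.8, -3.8, 248.4]
tcp_rot: [179.9, -0.0, 77.4]
ft_force: [4.7, -0.5, 3.0]
finger_gap: 20.5
```

```bash
cat > circ.py <<'E'
import sys,numpy as np
# phi: current commanded station angle deg; step rad; n rows; lead offset
phi0=np.radians(float(sys.argv[1])); st=float(sys.argv[2]); n=int(sys.argv[3])
f=lambda p:45*np.array([np.cos(p),-np.sin(p)])
rows=[[[0,0,0],[*( (f(phi0-st*k)-f(phi0))/1000).round(4).tolist(),round(.004*st*k,4)],-0.9] for k in range(1,n+1)]
print(rows); print("phi end",np.degrees(phi0-st*n))
E
python3 circ.py -113.4 0.15 8
```

```text
[[[0, 0, 0], [-0.006, -0.0031, 0.0006], -0.9], [[0, 0, 0], [-0.0114, -0.0071, 0.0012], -0.9], [[0, 0, 0], [-0.0162, -0.0119, 0.0018], -0.9], [[0, 0, 0], [-0.0202, -0.0173, 0.0024], -0.9], [[0, 0, 0], [-0.0234, -0.0233, 0.003], -0.9], [[0, 0, 0], [-0.0256, -0.0296, 0.0036], -0.9], [[0, 0, 0], [-0.0268, -0.0363, 0.0042], -0.9], [[0, 0, 0], [-0.0271, -0.043, 0.0048], -0.9]]
phi end -182.1549354156988
```

jog_arm:
  plan:
    - [[0,0,0],[-0.006,-0.0031,0.0006],-0.9]
    - [[0,0,0],[-0.0114,-0.0071,0.0012],-0.9]
    - [[0,0,0],[-0.0162,-0.0119,0.0018],-0.9]
    - [[0,0,0],[-0.0202,-0.0173,0.0024],-0.9]
    - [[0,0,0],[-0.0234,-0.0233,0.003],-0.9]
    - [[0,0,0],[-0.0256,-0.0296,0.0036],-0.9]
    - [[0,0,0],[-0.0268,-0.0363,0.0042],-0.9]
    - [[0,0,0],[-0.0271,-0.043,0.0048],-0.9]

```text
time: 15.95
tool_pos: [564.0, -20.7, 243.6]
tcp_rot: [179.9, -0.0, 77.4]
ft_force: [5.4, 0.8, 2.2]
finger_gap: 20.6
```

```bash
python3 circ.py -182.155 0.2 12;python3 circ.py -319.665 0.15 8
```

```text
[[[0, 0, 0], [0.0012, -0.0089, 0.0008], -0.9], [[0, 0, 0], [0.0042, -0.0174, 0.0016], -0.9], [[0, 0, 0], [0.0088, -0.0251, 0.0024], -0.9], [[0, 0, 0], [0.0149, -0.0317, 0.0032], -0.9], [[0, 0, 0], [0.0221, -0.0371, 0.004], -0.9], [[0, 0, 0], [0.0303, -0.0408, 0.0048], -0.9], [[0, 0, 0], [0.039, -0.0429, 0.0056], -0.9], [[0, 0, 0], [0.048, -0.0432, 0.0064], -0.9], [[0, 0, 0], [0.0568, -0.0417, 0.0072], -0.9], [[0, 0, 0], [0.0652, -0.0385, 0.008], -0.9], [[0, 0, 0], [0.0728, -0.0337, 0.0088], -0.9], [[0, 0, 0], [0.0793, -0.0274, 0.0096], -0.9]]
phi end -319.6648708313976
[[[0, 0, 0], [0.004, 0.0055, 0.0006], -0.9], [[0, 0, 0], [0.0071, 0.0114, 0.0012], -0.9], [[0, 0, 0], [0.0093, 0.0178, 0.0018], -0.9], [[0, 0, 0], [0.0105, 0.0245, 0.0024], -0.9], [[0, 0, 0], [0.0107, 0.0312, 0.003], -0.9], [[0, 0, 0], [0.0098, 0.0379, 0.0036], -0.9], [[0, 0, 0], [0.008, 0.0444, 0.0042], -0.9], [[0, 0, 0], [0.0053, 0.0505, 0.0048], -0.9]]
phi end -388.41993541569883
```

jog_arm:
  plan:
    - [[0,0,0],[0.0012,-0.0089,0.0008],-0.9]
    - [[0,0,0],[0.0042,-0.0174,0.0016],-0.9]
    - [[0,0,0],[0.0088,-0.0251,0.0024],-0.9]
    - [[0,0,0],[0.0149,-0.0317,0.0032],-0.9]
    - [[0,0,0],[0.0221,-0.0371,0.004],-0.9]
    - [[0,0,0],[0.0303,-0.0408,0.0048],-0.9]
    - [[0,0,0],[0.039,-0.0429,0.0056],-0.9]
    - [[0,0,0],[0.048,-0.0432,0.0064],-0.9]
    - [[0,0,0],[0.0568,-0.0417,0.0072],-0.9]
    - [[0,0,0],[0.0652,-0.0385,0.008],-0.9]
    - [[0,0,0],[0.0728,-0.0337,0.0088],-0.9]
    - [[0,0,0],[0.0793,-0.0274,0.0096],-0.9]

```text
time: 17.45
tool_pos: [553.4, 62.1, 234.0]
tcp_rot: [-179.9, 0.1, 77.4]
ft_force: [-3.3, -4.4, 8.0]
finger_gap: 20.5
```

jog_arm:
  plan:
    - [[0,0,0],[0.004,0.0055,0.0006],-0.9]
    - [[0,0,0],[0.0071,0.0114,0.0012],-0.9]
    - [[0,0,0],[0.0093,0.0178,0.0018],-0.9]
    - [[0,0,0],[0.0105,0.0245,0.0024],-0.9]
    - [[0,0,0],[0.0107,0.0312,0.003],-0.9]
    - [[0,0,0],[0.0098,0.0379,0.0036],-0.9]
    - [[0,0,0],[0.008,0.0444,0.0042],-0.9]
    - [[0,0,0],[0.0053,0.0505,0.0048],-0.9]

```text
time: 18.45
tool_pos: [603.9, 58.0, 229.3]
tcp_rot: [-179.9, -0.1, 77.4]
ft_force: [-3.6, 5.0, 8.2]
finger_gap: 21.0
```

```bash
python3 - <<'E'
import numpy as np
f=lambda p:45*np.array([np.cos(p),-np.sin(p)])
p=np.radians(-388.42)
for i in range(20):
    a=f(p);r=[((f(p-.1*k)-a)/1000).round(4).tolist() for k in(1,2)]
    print(i,round(5.8+.2*(i+1),2),round(np.degrees(p-.2),1),r)
    p-=.2
E
```

```text
0 6.0 -399.9 [[-0.0023, 0.0038], [-0.005, 0.0074]]
1 6.2 -411.3 [[-0.0031, 0.0033], [-0.0064, 0.0063]]
2 6.4 -422.8 [[-0.0036, 0.0026], [-0.0075, 0.0049]]
3 6.6 -434.3 [[-0.0041, 0.0019], [-0.0084, 0.0033]]
4 6.8 -445.7 [[-0.0044, 0.001], [-0.0088, 0.0016]]
5 7.0 -457.2 [[-0.0045, 0.0001], [-0.009, -0.0002]]
6 7.2 -468.6 [[-0.0044, -0.0008], [-0.0088, -0.002]]
7 7.4 -480.1 [[-0.0042, -0.0016], [-0.0082, -0.0037]]
8 7.6 -491.6 [[-0.0038, -0.0024], [-0.0073, -0.0053]]
9 7.8 -503.0 [[-0.0032, -0.0031], [-0.0061, -0.0066]]
10 8.0 -514.5 [[-0.0025, -0.0037], [-0.0047, -0.0077]]
11 8.2 -525.9 [[-0.0017, -0.0042], [-0.003, -0.0085]]
12 8.4 -537.4 [[-0.0009, -0.0044], [-0.0013, -0.0089]]
13 8.6 -548.8 [[0.0, -0.0045], [0.0005, -0.009]]
14 8.8 -560.3 [[0.0009, -0.0044], [0.0023, -0.0087]]
15 9.0 -571.8 [[0.0018, -0.0041], [0.0039, -0.0081]]
16 9.2 -583.2 [[0.0026, -0.0037], [0.0055, -0.0071]]
17 9.4 -594.7 [[0.0032, -0.0031], [0.0068, -0.0059]]
18 9.6 -606.1 [[0.0038, -0.0024], [0.0078, -0.0044]]
19 9.8 -617.6 [[0.0042, -0.0016], [0.0085, -0.0028]]
```

jog_arm:
  plan:
    - [[0,0,0],[-0.0023,0.0038,0.0004],-0.9]
    - [[0,0,0],[-0.005,0.0074,0.0008],-0.9]

```text
time: 18.7
tool_pos: [610.2, 51.8, 228.6]
tcp_rot: [-180.0, -0.1, 77.5]
ft_force: [-1.6, 6.0, 6.6]
finger_gap: 20.4
```

jog_arm:
  plan:
    - [[0,0,0],[-0.0031,0.0033,0.0004],-0.9]
    - [[0,0,0],[-0.0064,0.0063,0.0008],-0.9]

```text
time: 18.95
tool_pos: [615.2, 44.4, 227.8]
tcp_rot: [-180.0, -0.1, 77.5]
ft_force: [-1.0, 7.2, 6.0]
finger_gap: 20.2
```

jog_arm:
  plan:
    - [[0,0,0],[-0.0036,0.0026,0.0004],-0.9]
    - [[0,0,0],[-0.0075,0.0049,0.0008],-0.9]

```text
time: 19.2
tool_pos: [618.7, 36.0, 227.0]
tcp_rot: [180.0, -0.2, 77.5]
ft_force: [2.7, 6.4, 5.4]
finger_gap: 20.5
```

jog_arm:
  plan:
    - [[0,0,0],[-0.0041,0.0019,0.0004],-0.9]
    - [[0,0,0],[-0.0084,0.0033,0.0008],-0.9]

```text
time: 19.45
tool_pos: [620.4, 27.2, 226.3]
tcp_rot: [179.9, -0.2, 77.5]
ft_force: [3.7, 7.2, 3.4]
finger_gap: 20.7
```

jog_arm:
  plan:
    - [[0,0,0],[-0.0044,0.001,0.0004],-0.9]
    - [[0,0,0],[-0.0088,0.0016,0.0008],-0.9]

```text
time: 19.7
tool_pos: [620.3, 18.3, 225.5]
tcp_rot: [179.9, -0.2, 77.5]
ft_force: [5.9, 7.1, 2.8]
finger_gap: 20.7
```

jog_arm:
  plan:
    - [[0,0,0],[-0.0045,0.0001,0.0004],-0.9]
    - [[0,0,0],[-0.009,-0.0002,0.0008],-0.9]

```text
time: 19.95
tool_pos: [618.5, 9.5, 224.8]
tcp_rot: [179.8, -0.2, 77.5]
ft_force: [8.6, 7.8, 2.3]
finger_gap: 20.9
```

```bash
cat > ft.py <<'E'
import numpy as np
D=np.array(eval(open("ft.txt").read())); C=np.array([575.5,22.6])
r=D[:,:2]-C; th=np.unwrap(np.arctan2(r[:,1],r[:,0])); R=np.hypot(*r.T); u=r/R[:,None]
T=-(D[:,3]*u[:,1]-D[:,4]*u[:,0]); Fr=(D[:,3:5]*u).sum(1)
c0=1.0; th0=np.radians(-36)
for i in range(len(D)): print(round(c0+th0-th[i],2) if i==0 else round(c0+th0-th[i],2),"R",R[i].round(1),"T",T[i].round(2),"Fr",Fr[i].round(2),"z+4c",(D[i,2]).round(1),D[i,5])
E
cat > ft.txt <<'E'
[[564.0,-20.7,243.6,5.4,.8,2.2],[553.4,62.1,234,-3.3,-4.4,8],[603.9,58,229.3,-3.6,5,8.2],
[610.2,51.8,228.6,-1.6,6,6.6],[615.2,44.4,227.8,-1,7.2,6],[618.7,36,227,2.7,6.4,5.4],[620.4,27.2,226.3,3.7,7.2,3.4],[620.3,18.3,225.5,5.9,7.1,2.8],[618.5,9.5,224.8,8.6,7.8,2.3]]
E
python3 ft.py
```

```text
2.2 R 44.8 T 5.01 Fr -2.16 z+4c 243.6 2.2
4.57 R 45.3 T 5.03 Fr -2.23 z+4c 234.0 8.0
5.76 R 45.4 T 5.94 Fr 1.65 z+4c 229.3 8.2
5.96 R 45.4 T 5.62 Fr 2.64 z+4c 228.6 6.6
6.15 R 45.3 T 6.79 Fr 2.59 z+4c 227.8 6.0
6.35 R 45.2 T 5.31 Fr 4.47 z+4c 227.0 5.4
6.55 R 45.1 T 6.79 Fr 4.41 z+4c 226.3 3.4
6.75 R 45.0 T 7.63 Fr 5.19 z+4c 225.5 2.8
6.95 R 45.0 T 9.97 Fr 5.95 z+4c 224.8 2.3
```

jog_arm:
  plan:
    - [[0,0,0],[-0.0044,-0.0008,0.0004],-0.9]
    - [[0,0,0],[-0.0088,-0.002,0.0008],-0.9]

```text
time: 20.2
tool_pos: [614.9, 1.1, 224.0]
tcp_rot: [179.8, -0.2, 77.5]
ft_force: [9.0, 5.6, 1.9]
finger_gap: 20.2
```

jog_arm:
  plan:
    - [[0,0,0],[-0.0042,-0.0016,0.0004],-0.9]
    - [[0,0,0],[-0.0082,-0.0037,0.0008],-0.9]

```text
time: 20.45
tool_pos: [609.8, -6.3, 223.2]
tcp_rot: [179.7, -0.2, 77.5]
ft_force: [11.7, 5.0, 1.6]
finger_gap: 20.0
```

```bash
python3 circ.py -480.1 -0.1 4
```

```text
[[[0, 0, 0], [0.004, 0.0021, -0.0004], -0.9], [[0, 0, 0], [0.0082, 0.0037, -0.0008], -0.9], [[0, 0, 0], [0.0125, 0.0049, -0.0012], -0.9], [[0, 0, 0], [0.0169, 0.0057, -0.0016], -0.9]]
phi end -457.1816881947671
```

jog_arm:
  plan:
    - [[0,0,0],[0.004,0.0021,-0.0004],-0.9]
    - [[0,0,0],[0.0082,0.0037,-0.0008],-0.9]

```text
time: 20.7
tool_pos: [613.7, -1.2, 223.7]
tcp_rot: [179.9, 0.1, 77.4]
ft_force: [1.6, -4.1, 5.6]
finger_gap: 20.4
```

jog_arm:
  plan:
    - [[0,0,0],[0.0043,0.0012,-0.0004],-0.9]

```text
time: 20.82
tool_pos: [615.8, 2.7, 224.0]
tcp_rot: [179.9, 0.1, 77.3]
ft_force: [1.9, -5.5, 5.5]
finger_gap: 20.7
```

```bash
python3 circ.py -462.9 0.075 2; python3 circ.py -471.5 0.05 1
```

```text
[[[0, 0, 0], [-0.0033, -0.0009, 0.0003], -0.9], [[0, 0, 0], [-0.0064, -0.002, 0.0006], -0.9]]
phi end -471.49436692696236
[[[0, 0, 0], [-0.0021, -0.0009, 0.0002], -0.9]]
phi end -474.36478897565416
```

jog_arm:
  plan:
    - [[0,0,0],[-0.0033,-0.0009,0.0003],-0.9]
    - [[0,0,0],[-0.0064,-0.002,0.0006],-0.9]

```text
time: 21.08
tool_pos: [613.9, -0.6, 223.8]
tcp_rot: [179.8, -0.2, 77.5]
ft_force: [10.4, 6.2, 2.5]
finger_gap: 20.5
```

jog_arm:
  plan:
    - [[0,0,0],[0,0,0],0.6]
    - [[0,0,0],[0,0,0],0.6]
    - [[0,0,0],[0,0,0],0.6]
    - [[0,0,0],[0,0,0],0.6]

```text
time: 21.58
tool_pos: [611.8, -2.3, 222.4]
tcp_rot: [-180.0, 0.0, 77.4]
ft_force: [-0.8, -0.1, 0.1]
finger_gap: 68.2
```

jog_arm:
  plan:
    - [[0,0,0],[0,0,-0.04],0.6]
    - [[0,0,0],[0,0,-0.09],0.6]
    - [[0,0,0],[-0.03,-0.03,-0.11],0.6]
    - [[0,0,0],[-0.08,-0.08,-0.11],0.6]
    - [[0,0,0],[-0.1,-0.12,-0.11],0.6]
    - [[0,0,0],[-0.1,-0.12,-0.11],0.6]
    - [[0,0,0],[-0.1,-0.12,-0.11],0.6]

```text
time: 22.45
tool_pos: [473.5, -73.8, 333.3]
tcp_rot: [179.9, -0.0, 77.4]
ft_force: [-0.5, 0.2, -0.3]
finger_gap: 68.5
```

```bash
python3 look.py 5 wrist side top; python3 - <<'E'
from h import *
print(sense()['tool_pos'],sense()['ft_force'])
ci=json.load(open("wrist5.json")); P=cloud(ci,np.load("wrist5.npy"))
S=np.array([558.0,-35.4]); a=np.radians(77.4); ex=np.array([np.cos(a),np.sin(a)]); ey=np.array([-ex[1],ex[0]])
sx=(P[...,:2]-S)@ex; sy=(P[...,:2]-S)@ey
m=(P[...,2]>253)&(P[...,2]<270)&(P[...,0]>590)&(P[...,0]<640)
q=P[m]; print("handle",m.sum(),q.mean(0) if m.sum() else '', q[:,2].max() if m.sum() else '')
m=(P[...,2]>54)&(P[...,2]<62)&(sx>-140)&(sx<0)&(abs(sy)<30)
for lo in range(-140,0,20):
    k=m&(sx>=lo)&(sx<lo+20)
    if k.sum()>20: print(lo,k.sum(),np.percentile(sy[k],[3,97]).round(1),sx[k].min().round(1))
E
```

```text
[474.01090366 -73.42302043 332.83646403] [-0.10466066 -0.1750959  -0.30085165]
handle 1146 [610.63400018   0.98808803 259.50434425] 263.3991447850758
-140 155 [-23.2  17.7] -127.4
-120 436 [-23.5  17.9] -119.7
-100 447 [-23.6  17.8] -100.0
-80 457 [-23.5  17.7] -79.8
-60 490 [-23.6  17.9] -59.8
-40 501 [-23.7  17.8] -39.5
-20 535 [-23.5  17.7] -20.0
```

View pics/wrist5.png

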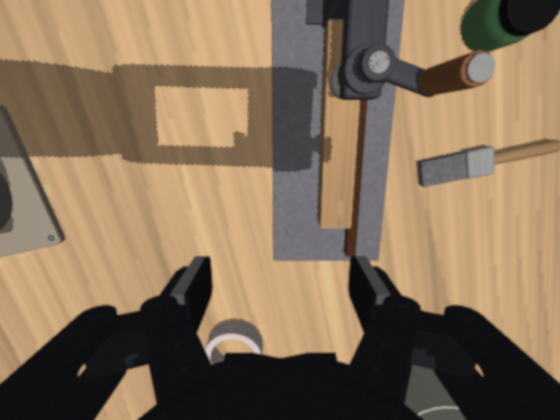

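View pics/side5c.png

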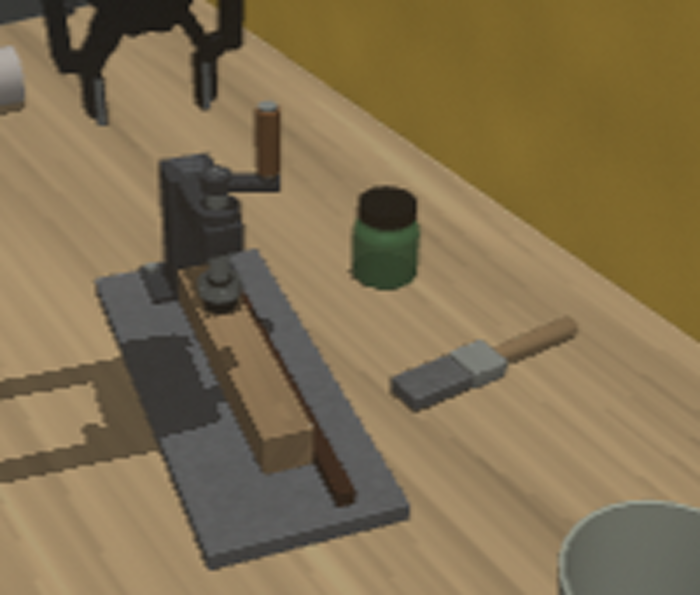

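View pics/top5c.png

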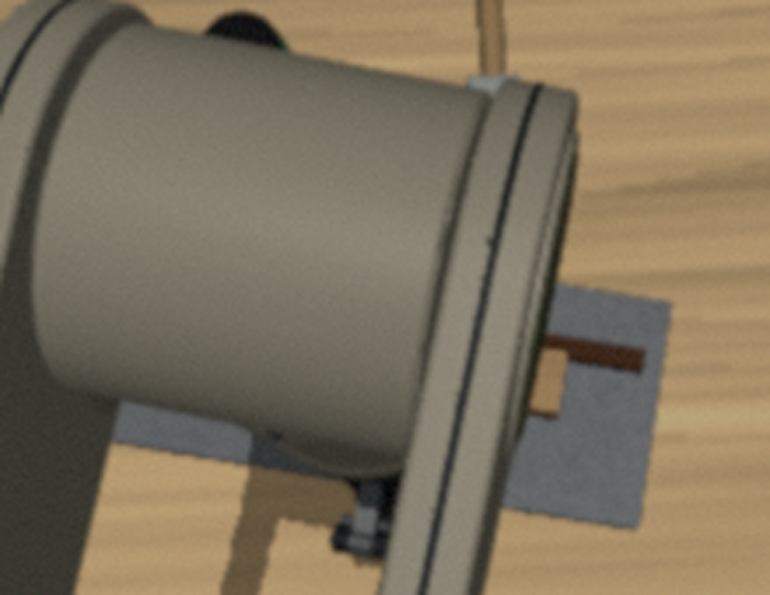

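```bash
python3 -c "
from bench import *
print(sense()['time']); print(hand_in())"
```

```text
22.6
the job is handed in; nothing more can be done
None
```

The bar is home against the fence and column, the clamp is wound down onto it, and the arm has let go and backed clear. I handed the job in at 22.6 s; it returned no verdict.

- **Bar:** I gripped it, turned it about 2.6° to line up with the fence, and slid it to fence and column. I then pressed its rear end and its side with closed fingers. Both stopped firmly at about 15 N. The last wrist picture shows its long edges parallel to the fence and within about 1 mm of home. Its rear end reads within about 3 mm of home, a less certain figure.
- **Crank:** I wound it clockwise to about 7.2 rad; it stood at about 1.0 rad at the start. The rise in handle force put the first contact at about 6.5–6.65 rad.
- **Overshoot and correction:** I briefly reached 7.35 rad (roughly 45–50 N), backed off to about 7.1, then set it at about 7.2.
- **Estimated grip:** it is about 0.1 turn past contact, roughly 35–45 N. Individual force readings scattered, giving 0.5–0.8 rad past contact (about 30–47 N), all within the snug range.
- **Last checks:** the side picture shows the pad seated on the bar. The handle sank about 24 mm, which matches about 6.2 rad of winding. No force was on the tool. The jar and brush look undisturbed. I did not re-measure the tape and pail, but the arm stayed clear of them.
- **Disagreement:** my contact angle falls at or slightly below the stated minimum of 6.6 rad. I put that down to the uncertainty in the crank's starting angle.

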